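Loosen the knurled ring of a stone-sample press by two turns

ROBOT

A 6-joint arm with a two-finger parallel gripper is mounted at the origin on a cart in front of the work surface, level with it; the furniture and walls round the work are solid. World frame = base frame: x ahead of the robot, y to its left, z up, the work surface at z = 0. Lengths are in m, angles in degrees, forces in N, time in s.
With the tool pointing down it reaches from about 0.4 to 0.825 m from the base axis. Payload 7 kg.
Tool frame: the origin (TCP) lies midway between the tips of the shut fingers; the grasp point (between the pads) lies 19 mm behind it; z points along the fingers, y is the direction in which the jaws open and shut (so a half turn about z gives the same grasp; the last joint's range is limited). The gripper opens to 88 mm and grips with 3 to 60 N. Pads are 19 mm wide; open, the fingers measure 130 mm over their backs; the gripper's body (78 mm by 193 mm) begins 47 mm behind the grasp point.
Start: joints at [88.7, 20.546, 0.682, 0, -70.136, -16.507], TCP at [0.206, 0.643, 0.227] pointing down, gripper open.
Joint ranges: [-176.03, 176.03], [-82.01, 121.73], [-58.28, 71.71], [-173.87, 95.51], [-174.79, -0.11], [-173.66, 173.66]. Speed limits (degrees/s): [136.94, 136.94, 172.46, 180, 180, 180].

INTERFACE

Orientations are given as [roll, pitch, yaw] about the fixed x, y, z axes, in that order (R = Rz(yaw) Ry(pitch) Rx(roll)).
In Python, from plant import sensors, cams, job gives the robot as it stands.
- The arm moves only by the tool move_arm, never from a script. Its argument "commands" is a list of rows, each a list of 7 numbers: the finger opening in cm, from 0 to 8.76, then the shift along the tool's x, y, z in cm, then the turn, a rotation vector about the tool's x, y, z in rad. In form: [[hand, x, y, z, wx, wy, wz], ...]. A call has exactly 8 rows; each row is the pose to reach, as a shift and turn from the pose commanded when the call began, along the tool's axes at that moment; what a row does not reach only later rows make up. A row lasts 1/8 s, in which the tool goes at most 62.5 mm and 10.7 degrees, less where a joint would pass 70% of its speed; a pose out of reach is approached as far as the arm can. A call with a gripper value outside its range is refused whole. The fingers move at their own pace and stop on an object; the grip force is fixed at half the most. Time passes only in rows, so rows that repeat a pose let the fingers close, or fill a call up. It gives the time, the measured TCP pose, the force and the opening at its end, in the units of the state.
- sensors.get_obs(): the state, without advancing time (a new reading comes with each control period).
- cams.snapshot(name): name is "scene" or "side" or "wrist"; returns a dict with "frame" (384x512x3 uint8, red, green, blue), "camera_matrix" (3x3 intrinsics, pixels), "R" (3x3) and "t" (3): a world point X has camera coordinates R X + t. Camera axes: x right, y down, z forward; pixel columns grow to the right and rows downward; lengths in m; the calibration is good to about 2 mm. A picture is of the moment at which its call begins. There is no depth.
- job.close_job(): hands the job in, once; it reports no verdict.
The state is a dict: "clock": time; "joint_pos": joint angles; "qvel": joint speeds; "tau": joint torques, N m; "tool_pos": TCP position; "orientation": TCP orientation; "force": force on the tool from outside, world axes, zero at the start; "moment": the same for the moment, N m; "opening": finger opening in m.
Only numpy, scipy, OpenCV 4.12 (cv2) and the standard library are available. Lean on these libraries where they do the work, as an engineer would, in place of code of your own. Each camera call takes 0.05 s, during which the arm holds its last target.

TASK

The stone sample is clamped in the little green screw press. Lay a fingertip on the knurled ring and roll it round anticlockwise (seen from above) until its white mark first comes to the red pointer, then two more full turns, stopping with the mark at the pointer again. Only touch the ring, do not grip it; leave the stone lying in the press, disturb nothing else on the bench, and finish clear of everything.

Things in the scene. Friction and masses are not known exactly. Their poses are not given: they have to be found in the camera images.
- press: green screw press, fixed to the bench: base 120 (x) by 160 (y) by 14 mm, two steel pillars at y = +-66 mm (caps reach 91 mm), a bridge with its top at 85 mm, above it a dark knurled steel ring lying flat. Origin: centre of the underside of the base, right under the ring's vertical axis; z up; the red pointer on its -x side. Bottles up to 0.3 m tall stand left of and behind it
- pointer (a point): top of the fixed red pointer, a post 12 by 16 mm, 67 mm from the ring's axis, 109.5 mm above the bench; its inner face is 61 mm from the axis
- ring (a joint): angle of the knurled ring in rad, growing anticlockwise seen from above. 0: white mark at the red pointer; it starts 0.4 to 2.0 rad short of that (negative); 12.566: two full turns past it. It turns stiffly (about 0.06 N m, 2 N at the fingertip), stays where it is left, stops hard at -2.3 and 19.5; one turn lifts the spindle 4 mm
- ring_top (a point): centre of the ring's upper face, 115.5 mm above the bench. Ring 100 mm across, 18 mm thick, ridged on the rim and, 24 to 46 mm from the axis, on the flat top: a fingertip pressed down there turns it by friction. On a spring washer it yields downward up to 6 mm (1.4 N per mm after the first 2 N), then is rigid
- ring_mark (a point): outer part of the white mark on the ring's upper face (a radial bar 7 mm wide that also runs down the rim), 45 mm from the axis; turns with the ring
- stone: brown stone sample, 44 x 64 x 28 mm, loose, under the black pad of the press; origin at the centre of its underside. Leave it
- wax: round tin with a green band, 67 mm across, 44 mm high, bystander; origin at the centre of its underside
- ochre: ochre jar with a black lid, 53 mm across, 62 mm high, bystander; origin at the centre of its underside
- pad: blue round diamond pad, 57 mm across, 10 mm thick, bystander; origin at the centre of its underside
- rubstone: grey rubbing stone, 26 x 68 x 22 mm, bystander; origin at the centre of its underside
- pad_face (a point): centre of the underside of the press's black pad (28 mm across) at the foot of the brass spindle, on the stone at the start. The spindle goes up through the ring, 14 mm across; its top stands 2 mm above the ring at ring angle 0, 10 mm after two turns

How it is judged (in metres and radians):
On the way:
1. the ring is past its first full turn beyond the pointer, a finger touching it (value of joint ring above 6 rad and contact force between the fingers and press above 0.3 N), for 0.05 s.
At the end, for the whole second after the job is handed in: the ring rests two full turns past the point where the white mark first met the pointer, the mark within 0.35 rad (20 degrees) of the pointer; the stone lies in the press within 10 mm of where it was, and each bystander within 15 mm (value of joint ring between 12.216 and 12.916 rad and velocity of joint ring between -0.05 and 0.05 rad/s and distance of stone from where it was at the start of the episode below 0.01 m and height (world z) of stone below 0.02 m and linear speed of stone below 0.02 m/s and distance of each of wax, ochre, pad, rubstone from where it was at the start of the episode below 0.015 m); the robot touches nothing.
It fails at once if the stone sample is lifted or shifted (distance of stone from where it was at the start of the episode above 0.015 m or angle between stone's own z axis and vertical above 0.3 rad).
It fails at once if a bystander is shifted, lifted or tipped (distance of any of wax, ochre, pad, rubstone from where it was at the start of the episode above 0.02 m or angle between any of ochre, wax's own z axis and vertical above 0.5 rad).
It also fails if it takes over 61 s, if anything falls off the work surface, if the arm or the gripper's body presses on something with over 40 N, if the wrist force passes 120 N, or if a joint passes its speed limit or range.

## Working session

There is one attempt and no reset: what is moved stays moved. The work goes in short steps, Python scripts to look and compute and a tool call to move; the robot and the scene stay as the last step left them, time stands still between calls to the robot, and variables do not carry over. Pictures are saved under pics/ and viewed, and the job is handed in when it is done.

Besides the shell and the picture viewer there is one more tool, called after "Request:" by a JSON object that holds its "fn" and its "kwargs", one argument or row to a line. move_arm: Moves the arm, as the interface text tells. Its arguments: {"type":"object","properties":{"commands":{"type":"array"}},"required":["commands"]}

```bash
ls; mkdir -p pics; python3 - <<'E'
from plant import sensors, cams
import cv2,numpy as np
o=sensors.get_obs()
for k in('clock','joint_pos','tool_pos','orientation','force','opening'):print(k,o[k])
for n in('scene','side','wrist'):
    s=cams.snapshot(n);cv2.imwrite(f'pics/{n}0.png',s['frame'][:,:,::-1]);np.savez(f'pics/{n}0.npz',**s)
    print(n,s['camera_matrix'].tolist(),np.round(-s['R'].T@s['t'],3))
E
```

```text
pics
clock 0.0
joint_pos [ 8.87007230e+01  2.05912976e+01  6.35250531e-01 -2.26795951e-02
 -7.01352750e+01 -1.65059137e+01]
tool_pos [0.2062741  0.64220486 0.2256274 ]
orientation [ 1.79906383e+02 -5.50702690e-03 -1.78129097e+01]
force [ 0.23930273  0.29556051 -0.13452356]
opening 0.08726315389311691
scene [[427.96341942924084, 0.0, 261.62135551471454], [0.0, 427.96341942924084, 199.35268101672756], [0.0, 0.0, 1.0]] [-0.294 -0.65   0.683]
side [[382.9680981526752, 0.0, 256.41682646097394], [0.0, 382.9680981526752, 191.6330244385829], [0.0, 0.0, 1.0]] [ 0.296 -0.883  0.541]
wrist [[297.77186215309206, 0.0, 262.71885370484557], [0.0, 297.77186215309206, 193.20121301964213], [0.0, 0.0, 1.0]] [0.27  0.622 0.384]
```

View pics/scene0.png

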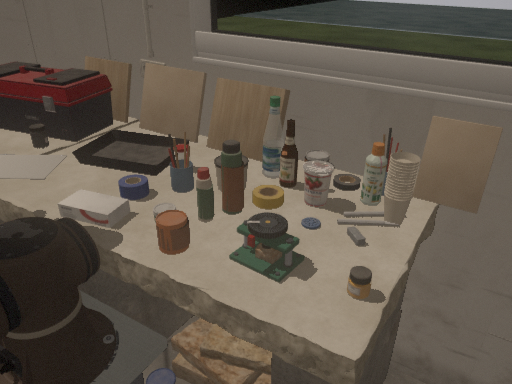

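View pics/side0.png

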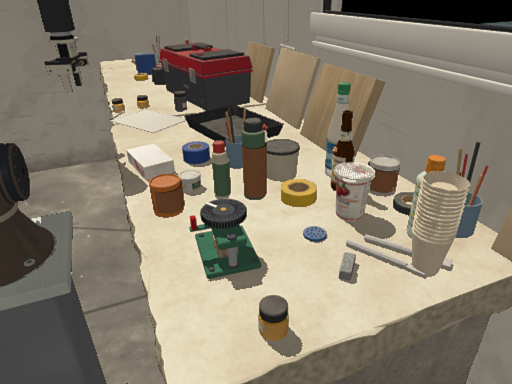

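View pics/wrist0.png

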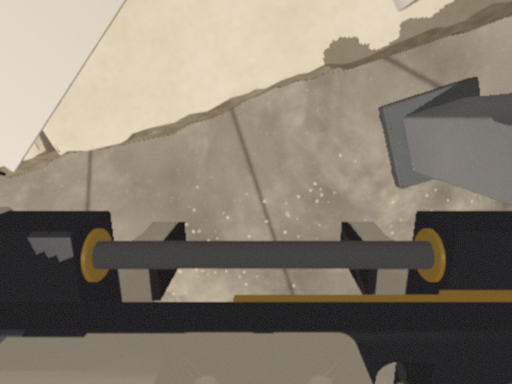

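```bash
python3 - <<'E'
import cv2
a=cv2.imread('pics/scene0.png')[200:280,220:320];b=cv2.imread('pics/side0.png')[190:285,180:270]
cv2.imwrite('pics/c1.png',cv2.resize(a,None,fx=8,fy=7.5,interpolation=2)[:600])
cv2.imwrite('pics/c2.png',cv2.resize(b,None,fx=6,fy=6,interpolation=2))
E
```

```text
(no output)
```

View pics/c1.png

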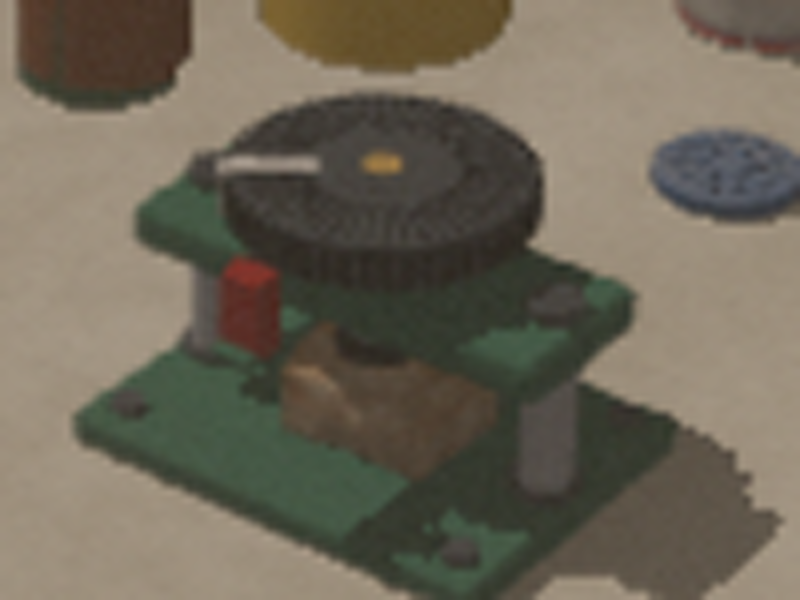

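View pics/c2.png

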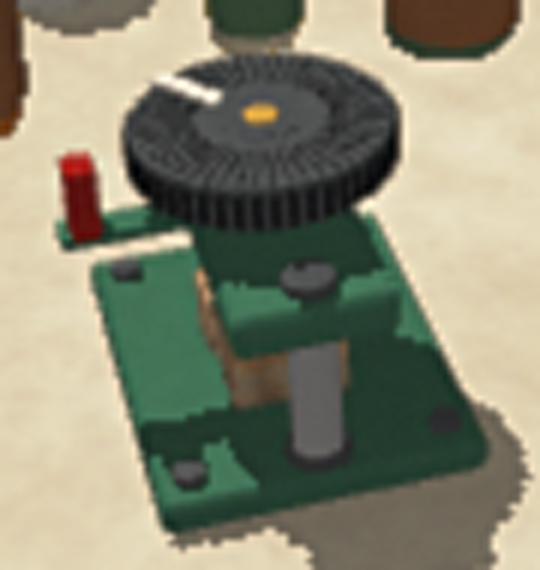

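```bash
cat > h.py <<'E'
import numpy as np,cv2
def load(n):
    s=np.load(f'pics/{n}.npz');return {k:s[k] for k in s}
def proj(s,X):
    c=s['R']@np.asarray(X).T+s['t'][:,None];p=s['camera_matrix']@c;return (p[:2]/p[2]).T
def ray_z(s,uv,z):
    d=s['R'].T@np.linalg.solve(s['camera_matrix'],[*uv,1]);c=-s['R'].T@s['t'];return c+d*(z-c[2])/d[2]
E
python3 - <<'E'
from h import *
from scipy.optimize import least_squares
A=load('scene0');B=load('side0')
fa=lambda x,y:(220+(x+.5)/8-.5,200+(y+.5)/7.5-.5)
fb=lambda x,y:(180+(x+.5)/6-.5,190+(y+.5)/6-.5)
P=[('spin',.1165,fa(383,162),fb(262,113)),('ptr',.1095,fa(253,268),fb(77,162)),('markout',.1155,fa(222,165),fb(158,82)),('markin',.1155,fa(320,165),fb(218,98))]
for n,z,a,b in P: print(n,ray_z(A,a,z).round(4),ray_z(B,b,z).round(4))
def model(p):
    x,y,w,q=p;c,s=np.cos(w),np.sin(w)
    L=np.array([[0,0,.1165],[-.067,0,.1095],[-.0495*np.cos(q),-.0495*np.sin(q),.1155],[-.060,.080,.007],[-.060,-.080,.007],[.06,-.08,.007]])
    # mark at angle q from pointer direction
    return np.c_[x+c*L[:,0]-s*L[:,1],y+s*L[:,0]+c*L[:,1],L[:,2]]
oa=np.array([P[i][2] for i in range(3)]+[fa(78,425),fa(480,592),fa(675,435)])
ob=np.array([P[i][3] for i in range(3)]+[fb(98,268),fb(172,522),fb(484,462)])
def f(p):
    X=model(p);return np.r_[(proj(A,X)-oa).ravel(),(proj(B,X)-ob).ravel()]
for q0 in(-1,1):
    r=least_squares(f,[.37,-.2,0,q0],loss='soft_l1');print(r.x,r.cost);
print(f(r.x).reshape(2,-1,2).round(1))
E
```

```text
spin [ 0.4903 -0.1959  0.1165] [ 0.4878 -0.1975  0.1165]
ptr [ 0.4241 -0.1903  0.1095] [ 0.4207 -0.1914  0.1095]
markout [ 0.4627 -0.154   0.1155] [ 0.4598 -0.1589  0.1155]
markin [ 0.4794 -0.1796  0.1155] [ 0.4768 -0.1792  0.1155]
[ 0.48936376 -0.19687018 -0.09523985 -0.85841158] 6.704105869738623
[ 0.48936376 -0.19687018 -0.09523987 -0.85841169] 6.7041058697400295
[[[ 0.2  0.3]
  [-0.3  0.3]
  [ 0.4  0.7]
  [-0.9  0.2]
  [-1.   2.6]
  [ 0.9 -0.1]]

 [[ 0.6 -0.3]
  [ 0.8 -0.4]
  [ 0.1 -0.6]
  [-0.5  0.5]
  [-1.1  0.2]
  [ 2.  -1.4]]]
```

```bash
python3 - <<'E'
from h import *
A=load('scene0');B=load('side0')
for n,u in dict(greenbottle=(232,211),redcap=(206,216),jar=(173,247),tape=(268,205),white=(318,203),brown=(289,184),water=(273,174),grey=(231,187),pad=(311,223),cup=(165,222)).items(): print('A',n,ray_z(A,u,0)[:2].round(3))
for n,u in dict(greenbottle=(255,196),redcap=(222,194),jar=(168,213),tape=(298,203),white=(351,215),brown=(343,190)).items(): print('B',n,ray_z(B,u,0)[:2].round(3))
a=A['frame'][90:290,130:350,::-1]
cv2.imwrite('pics/c3.png',cv2.resize(a,None,fx=3,fy=3,interpolation=2)[:600])
E
```

```text
A greenbottle [0.643 0.021]
A redcap [0.575 0.07 ]
A jar [0.398 0.045]
A tape [ 0.737 -0.054]
A white [ 0.836 -0.183]
A brown [ 0.904 -0.04 ]
A water [0.943 0.048]
A grey [0.774 0.117]
A pad [ 0.714 -0.217]
A cup [0.482 0.151]
B greenbottle [0.646 0.019]
B redcap [0.562 0.07 ]
B jar [0.396 0.029]
B tape [ 0.741 -0.067]
B white [ 0.838 -0.18 ]
B brown [ 0.897 -0.054]
```

View pics/c3.png

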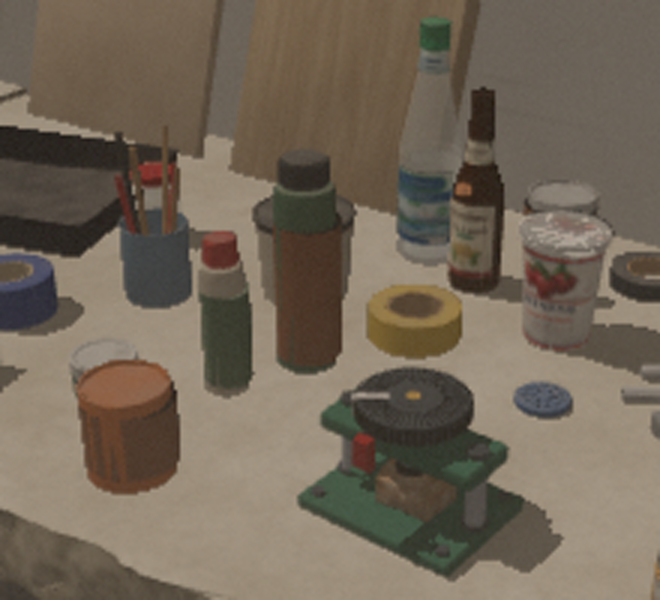

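Request:
{"fn": "move_arm", "kwargs": {
  "commands": [
    [0,0,0,-6,0,0,0],
    [0,0,0,-12,0,0,0],
    [0,1,1,-17,0,0,0],
    [0,6,5,-17,0,0,0],
    [0,10.5,9,-17,0,0,0],
    [0,15,13,-17,0,0,0],
    [0,20,17,-17,0,0,0],
    [0,24,20,-17,0,0,0]
  ]
}}

```text
clock: 1.15
tool_pos: [0.3745, 0.3767, 0.3968]
orientation: [-180.0, -0.0, -17.8]
force: [0.7, 1.4, -0.1]
opening: 0.013
```

Request:
{"fn": "move_arm", "kwargs": {
  "commands": [
    [0,2.5,4.5,0,0,0,0],
    [0,5.3,9.5,0,0,0,0],
    [0,8.1,14.5,0,0,0,0],
    [0,10.9,19.5,0,0,0,0],
    [0,13.7,24.5,0,0,0,0],
    [0,16.5,29.5,0,0,0,0],
    [0,19.3,34.5,0,0,0,0],
    [0,22,39,0,0,0,0]
  ]
}}

```text
clock: 2.15
tool_pos: [0.4637, -0.0617, 0.3967]
orientation: [-180.0, -0.0, -17.8]
force: [1.4, 0.1, 0.1]
opening: 0.0003
```

Request:
{"fn": "move_arm", "kwargs": {
  "commands": [
    [0,4,4.2,0,0,0,0],
    [0,8,8.5,0,0,0,0],
    [0,10,11,3,0,0,0],
    [0,10,11,8,0,0,0],
    [0,10,11,13,0,0,0],
    [0,10,11,18,0,0,0],
    [0,10,11,22,0,0,0],
    [0,10,11,22,0,0,0]
  ]
}}

```text
clock: 3.15
tool_pos: [0.5233, -0.1949, 0.1737]
orientation: [179.9, 0.4, -17.8]
force: [0.1, -0.3, 1.4]
opening: 0.0001
```

```bash
cat > snap.py <<'E'
import sys
from plant import sensors, cams
from h import *
t=sys.argv[1]
o=sensors.get_obs()
print(round(o['clock'],2),o['tool_pos'].round(4) if hasattr(o['tool_pos'],'round') else o['tool_pos'],np.round(o['force'],2),np.round(o['joint_pos'],1))
for n in sys.argv[2:]:
    s=cams.snapshot(n);np.savez(f'pics/{n}{t}.npz',**s)
    p=proj(s,np.array([[.489,-.197,.11]]))[0];f=s['frame'][:,:,::-1]
    if n=='wrist': g=cv2.resize(f,None,fx=1.5,fy=1.5)
    else:
        h=50;x,y=int(p[0]),int(p[1]);x0,y0=x-h,y-h;g=cv2.resize(f[y0:y+h,x0:x+h],None,fx=6,fy=6,interpolation=2);print(n,'offset',x0,y0)
    cv2.imwrite(f'pics/{n}{t}.png',g)
E
python3 snap.py 1 scene side wrist
```

```text
3.15 [ 0.5233 -0.1949  0.1737] [ 0.11 -0.26  1.39] [ -0.4  12.2 -18.2  -0.  -59.9  72.6]
scene offset 217 173
side offset 173 160
```

```bash
python3 -c "
import cv2,numpy as np
a=cv2.imread('pics/scene1.png');b=cv2.imread('pics/side1.png');cv2.imwrite('pics/m1.png',cv2.resize(np.hstack([a,b]),(800,400)))"
```

```text
(no output)
```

View pics/wrist1.png

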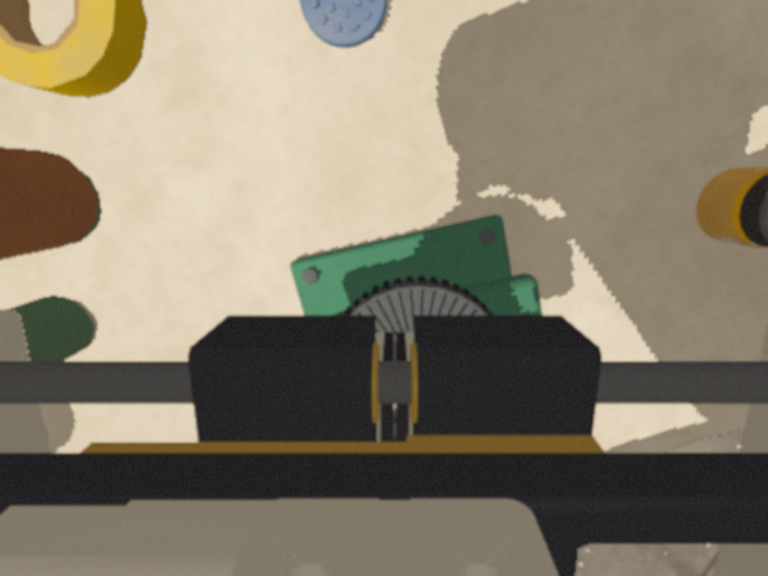

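View pics/m1.png

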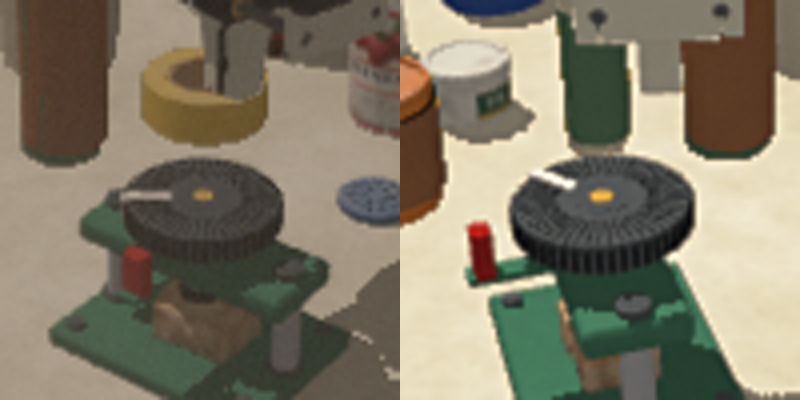

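Request:
{"fn": "move_arm", "kwargs": {
  "commands": [
    [0,0.2,0.2,2,0,0,0],
    [0,0.2,0.2,4,0,0,0],
    [0,0.2,0.2,5,0,0,0],
    [0,0.2,0.2,5.5,0,0,0],
    [0,0.2,0.2,5.8,0,0,0],
    [0,0.2,0.2,6,0,0,0],
    [0,0.2,0.2,6.1,0,0,0],
    [0,0.2,0.2,6.1,0,0,0]
  ]
}}

```text
clock: 4.3
tool_pos: [0.527, -0.1976, 0.1158]
orientation: [-180.0, -0.0, -17.8]
force: [-0.1, 0.6, 0.5]
opening: 0.0006
```

```bash
python3 snap.py 2 scene side;python3 -c "
import cv2,numpy as np
a=cv2.imread('pics/scene2.png');b=cv2.imread('pics/side2.png');cv2.imwrite('pics/m2.png',cv2.resize(np.hstack([a,b]),(800,400)))"
```

```text
4.3 [ 0.527  -0.1976  0.1158] [-0.14  0.61  0.45] [ -0.6  15.7 -22.1   0.  -52.2  72.8]
scene offset 217 173
side offset 173 160
```

View pics/m2.png

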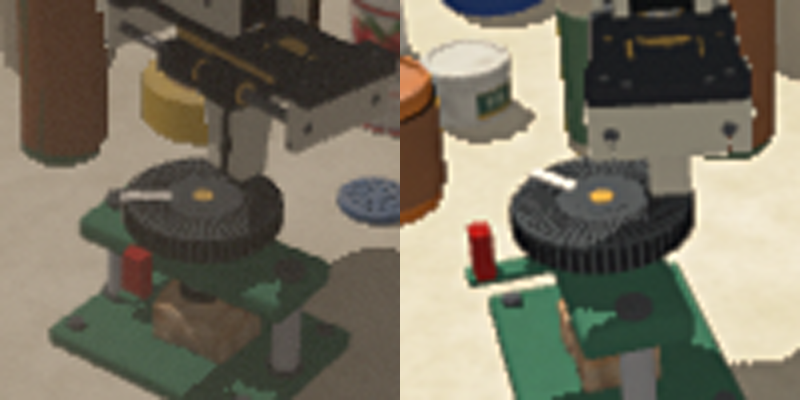

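```bash
cat > circ.py <<'E'
import sys,numpy as np
from plant import sensors
a0,step=float(sys.argv[1]),float(sys.argv[2]);r=float(sys.argv[3]) if len(sys.argv)>3 else .036
p=np.array(sensors.get_obs()['tool_pos'])[:2]
C=np.array([.489,-.197]);y=np.radians(-17.8)
print('now',np.degrees(np.arctan2(*(p-C)[::-1])).round(1),np.hypot(*(p-C)).round(4),sensors.get_obs()['tool_pos'][2])
for k in range(1,9):
    t=np.radians(a0+step*k);d=C+r*np.array([np.cos(t),np.sin(t)])-p
    print(k,np.round([100*(np.cos(y)*d[0]+np.sin(y)*d[1]),100*(np.sin(y)*d[0]-np.cos(y)*d[1])],2))
E
python3 circ.py -24 12
```

```text
now -0.9 0.0381 0.11583058251453865
1 [-0.06  0.74]
2 [-0.21  0.  ]
3 [-0.52 -0.69]
4 [-0.96 -1.3 ]
5 [-1.52 -1.8 ]
6 [-2.17 -2.18]
7 [-2.88 -2.42]
8 [-3.63 -2.5 ]
```

Request:
{"fn": "move_arm", "kwargs": {
  "commands": [
    [0,-0.2,0,0.25,0,0,0],
    [0,-0.2,0,0.4,0,0,0],
    [0,-0.5,-0.7,0.4,0,0,0],
    [0,-0.95,-1.3,0.4,0,0,0],
    [0,-1.5,-1.8,0.4,0,0,0],
    [0,-2.15,-2.2,0.4,0,0,0],
    [0,-2.9,-2.4,0.4,0,0,0],
    [0,-2.9,-2.4,0.4,0,0,0]
  ]
}}

```text
clock: 5.4
tool_pos: [0.5072, -0.1655, 0.1124]
orientation: [-180.0, -0.1, -17.8]
force: [0.8, 1.4, 6.5]
opening: 0.0005
```

```bash
python3 snap.py 3 scene side;python3 -c "
import cv2,numpy as np
a=cv2.imread('pics/scene3.png');b=cv2.imread('pics/side3.png');cv2.imwrite('pics/m3.png',cv2.resize(np.hstack([a,b]),(800,400)))"; python3 circ.py 60 12
```

```text
5.4 [ 0.5072 -0.1655  0.1124] [0.85 1.45 6.46] [  3.   13.3 -26.    0.  -50.6  69.2]
scene offset 217 173
side offset 173 160
now 60.0 0.0363 0.11230389430877742
1 [-0.76 -0.05]
2 [-1.51  0.03]
3 [-2.22  0.26]
4 [-2.88  0.63]
5 [-3.44  1.13]
6 [-3.88  1.74]
7 [-4.19  2.43]
8 [-4.35  3.16]
```

View pics/m3.png

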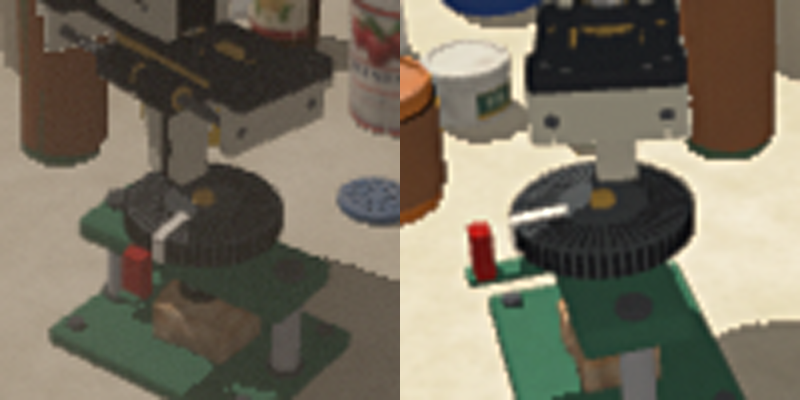

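```bash
cat > ang.py <<'E'
import sys
from h import *
# ang.py tag sideX sideY sceneX sceneY in 400px half mosaics, z
tag=sys.argv[1];v=[float(x) for x in sys.argv[2:6]];z=float(sys.argv[6])
for n,x,y,ox,oy in(('side',v[0],v[1],173,160),('scene',v[2],v[3],217,173)):
    X=ray_z(load(n+tag),(ox+(x+.5)/4-.5,oy+(y+.5)/4-.5),z)-[.489,-.197,0]
    a=np.degrees(np.arctan2(X[1],X[0]));print(n,np.hypot(*X[:2]).round(3),'deg past pointer',round((a-174.5+180)%360-180,1))
E
python3 ang.py 2 133 175 122 196 .1155; python3 ang.py 3 113 220 159 234 .112
```

```text
side 0.048 deg past pointer -46.5
scene 0.051 deg past pointer -52.8
side 0.051 deg past pointer 3.4
scene 0.046 deg past pointer 0.7
```

```bash
python3 - <<'E'
import numpy as np
y=np.radians(-17.8)
for a0 in (60,180,300):
    t=np.radians(a0+15*np.arange(9));d=.036*np.c_[np.cos(t),np.sin(t)];d-=d[0];d=d[1:]
    print(a0,[[round(100*(np.cos(y)*a+np.sin(y)*b),2),round(100*(np.sin(y)*a-np.cos(y)*b),2)] for a,b in d])
E
```

```text
60 [[np.float64(-0.94), np.float64(-0.08)], [np.float64(-1.86), np.float64(0.09)], [np.float64(-2.71), np.float64(0.49)], [np.float64(-3.43), np.float64(1.1)], [np.float64(-3.96), np.float64(1.87)], [np.float64(-4.28), np.float64(2.76)], [np.float64(-4.36), np.float64(3.69)], [np.float64(-4.19), np.float64(4.62)]]
180 [[np.float64(0.4), np.float64(0.85)], [np.float64(1.01), np.float64(1.57)], [np.float64(1.78), np.float64(2.1)], [np.float64(2.67), np.float64(2.42)], [np.float64(3.6), np.float64(2.5)], [np.float64(4.53), np.float64(2.33)], [np.float64(5.38), np.float64(1.93)], [np.float64(6.09), np.float64(1.32)]]
300 [[np.float64(0.54), np.float64(-0.77)], [np.float64(0.85), np.float64(-1.66)], [np.float64(0.93), np.float64(-2.59)], [np.float64(0.76), np.float64(-3.52)], [np.float64(0.36), np.float64(-4.37)], [np.float64(-0.25), np.float64(-5.09)], [np.float64(-1.02), np.float64(-5.62)], [np.float64(-1.91), np.float64(-5.94)]]
```

Request:
{"fn": "move_arm", "kwargs": {
  "commands": [
    [0,-0.94,-0.08,0,0,0,0],
    [0,-1.86,0.09,0,0,0,0],
    [0,-2.71,0.49,0,0,0,0],
    [0,-3.43,1.1,0,0,0,0],
    [0,-3.96,1.87,0,0,0,0],
    [0,-4.28,2.76,0,0,0,0],
    [0,-4.36,3.69,0,0,0,0],
    [0,-4.19,4.62,0,0,0,0]
  ]
}}

```text
clock: 6.5
tool_pos: [0.453, -0.197, 0.1122]
orientation: [-180.0, -0.1, -17.8]
force: [0.3, 2.5, 6.4]
opening: 0.0002
```

```bash
python3 snap.py 4 scene side;python3 -c "
import cv2,numpy as np
a=cv2.imread('pics/scene4.png');b=cv2.imread('pics/side4.png');cv2.imwrite('pics/m4.png',cv2.resize(np.hstack([a,b]),(800,400)))"; python3 circ.py 180 15
```

```text
6.5 [ 0.453  -0.197   0.1122] [0.25 2.45 6.37] [ -0.7   9.8 -30.7  -0.  -49.4  72.9]
scene offset 217 173
side offset 173 160
now -179.0 0.036 0.11221644308477917
1 [0.38 0.79]
2 [0.99 1.51]
3 [1.76 2.04]
4 [2.65 2.36]
5 [3.59 2.43]
6 [4.51 2.27]
7 [5.36 1.86]
8 [6.08 1.26]
```

View pics/m4.png

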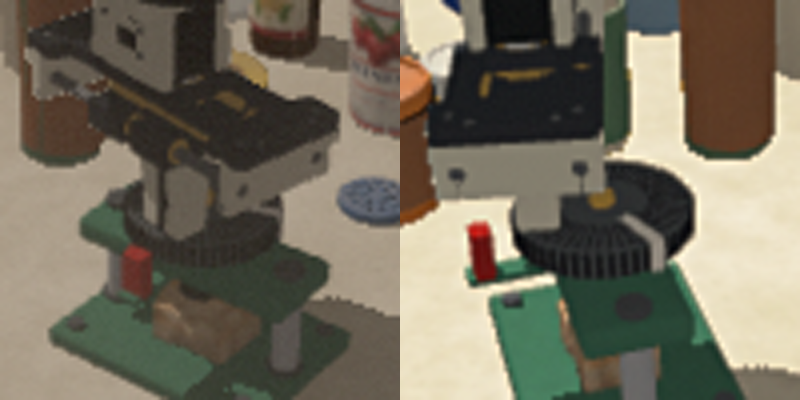

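```bash
python3 ang.py 4 256 239 0 0 .112|head -1
```

```text
side 0.048 deg past pointer 110.7
```

Request:
{"fn": "move_arm", "kwargs": {
  "commands": [
    [0,0.4,0.8,0,0,0,0],
    [0,1,1.5,0,0,0,0],
    [0,1.77,2.05,0,0,0,0],
    [0,2.65,2.37,0,0,0,0],
    [0,3.6,2.45,0,0,0,0],
    [0,4.5,2.28,0,0,0,0],
    [0,5.36,1.88,0,0,0,0],
    [0,6.08,1.27,0,0,0,0]
  ]
}}

```text
clock: 7.6
tool_pos: [0.5059, -0.2281, 0.1118]
orientation: [179.9, 0.1, -17.8]
force: [-3.0, -1.0, 7.1]
opening: 0.0003
```

Request:
{"fn": "move_arm", "kwargs": {
  "commands": [
    [0,0.54,-0.77,0,0,0,0],
    [0,0.85,-1.66,0,0,0,0],
    [0,0.93,-2.59,0,0,0,0],
    [0,0.76,-3.52,0,0,0,0],
    [0,0.36,-4.37,0,0,0,0],
    [0,-0.25,-5.09,0,0,0,0],
    [0,-1.02,-5.62,0,0,0,0],
    [0,-1.91,-5.94,0,0,0,0]
  ]
}}

```text
clock: 8.6
tool_pos: [0.5077, -0.1654, 0.1125]
orientation: [-180.0, -0.2, -17.8]
force: [1.4, -2.0, 6.4]
opening: 0.0004
```

```bash
python3 snap.py 5 scene side;python3 -c "
import cv2,numpy as np
a=cv2.imread('pics/scene5.png');b=cv2.imread('pics/side5.png');cv2.imwrite('pics/m5.png',cv2.resize(np.hstack([a,b]),(800,400)))"; python3 circ.py 60 15
```

```text
8.6 [ 0.5077 -0.1654  0.1125] [ 1.36 -2.02  6.38] [  3.   13.3 -26.    0.1 -50.5  69.2]
scene offset 217 173
side offset 173 160
now 60.9 0.0366 0.11244167766614412
1 [-0.89 -0.  ]
2 [-1.82  0.17]
3 [-2.67  0.57]
4 [-3.38  1.18]
5 [-3.92  1.95]
6 [-4.23  2.83]
7 [-4.31  3.77]
8 [-4.14  4.69]
```

View pics/m5.png

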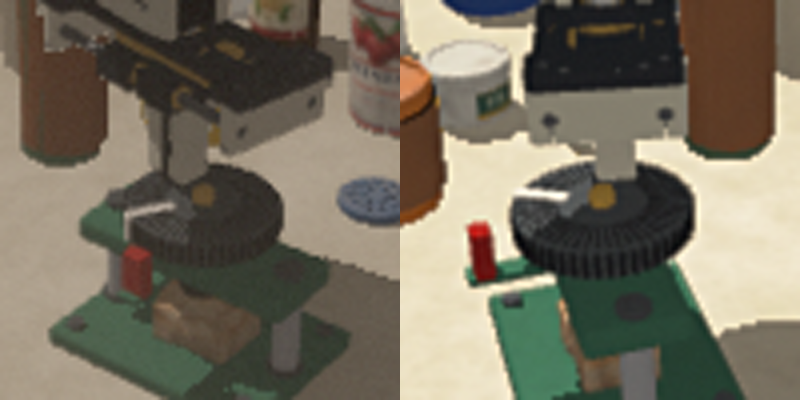

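```bash
python3 ang.py 5 115 192 126 214 .112
```

```text
side 0.051 deg past pointer -29.7
scene 0.05 deg past pointer -35.2
```

Request:
{"fn": "move_arm", "kwargs": {
  "commands": [
    [0,-0.9,-0.0,0,0,0,0],
    [0,-1.83,0.15,0,0,0,0],
    [0,-2.68,0.55,0,0,0,0],
    [0,-3.4,1.15,0,0,0,0],
    [0,-3.93,1.9,0,0,0,0],
    [0,-4.25,2.8,0,0,0,0],
    [0,-4.33,3.72,0,0,0,0],
    [0,-4.16,4.65,0,0,0,0]
  ]
}}

```text
clock: 9.7
tool_pos: [0.4531, -0.1968, 0.1122]
orientation: [-180.0, -0.1, -17.8]
force: [1.0, 4.1, 5.9]
opening: 0.0009
```

Request:
{"fn": "move_arm", "kwargs": {
  "commands": [
    [0,0.4,0.83,0,0,0,0],
    [0,1,1.54,0,0,0,0],
    [0,1.77,2.08,0,0,0,0],
    [0,2.66,2.4,0,0,0,0],
    [0,3.6,2.48,0,0,0,0],
    [0,4.52,2.31,0,0,0,0],
    [0,5.37,1.91,0,0,0,0],
    [0,6.09,1.3,0,0,0,0]
  ]
}}

```text
clock: 10.7
tool_pos: [0.506, -0.2283, 0.1118]
orientation: [179.9, 0.1, -17.8]
force: [-2.8, 1.0, 7.5]
opening: 0.0005
```

Request:
{"fn": "move_arm", "kwargs": {
  "commands": [
    [0,0.54,-0.77,0,0,0,0],
    [0,0.85,-1.66,0,0,0,0],
    [0,0.93,-2.59,0,0,0,0],
    [0,0.76,-3.52,0,0,0,0],
    [0,0.36,-4.37,0,0,0,0],
    [0,-0.25,-5.09,0,0,0,0],
    [0,-1.02,-5.62,0,0,0,0],
    [0,-1.91,-5.94,0,0,0,0]
  ]
}}

```text
clock: 11.7
tool_pos: [0.5078, -0.1656, 0.1125]
orientation: [-180.0, -0.2, -17.8]
force: [1.5, -2.0, 6.5]
opening: 0.0004
```

```bash
python3 snap.py 6 scene side;python3 -c "
import cv2,numpy as np
a=cv2.imread('pics/scene6.png');b=cv2.imread('pics/side6.png');cv2.imwrite('pics/m6.png',cv2.resize(np.hstack([a,b]),(800,400)))"; python3 circ.py 60 10
```

```text
11.7 [ 0.5078 -0.1656  0.1125] [ 1.5  -1.99  6.47] [  3.   13.3 -26.    0.1 -50.5  69.2]
scene offset 217 173
side offset 173 160
now 60.6 0.0366 0.1124028999079984
1 [-0.6  -0.01]
2 [-1.22  0.02]
3 [-1.83  0.16]
4 [-2.41  0.4 ]
5 [-2.94  0.74]
6 [-3.4   1.17]
7 [-3.78  1.67]
8 [-4.07  2.23]
```

View pics/m6.png

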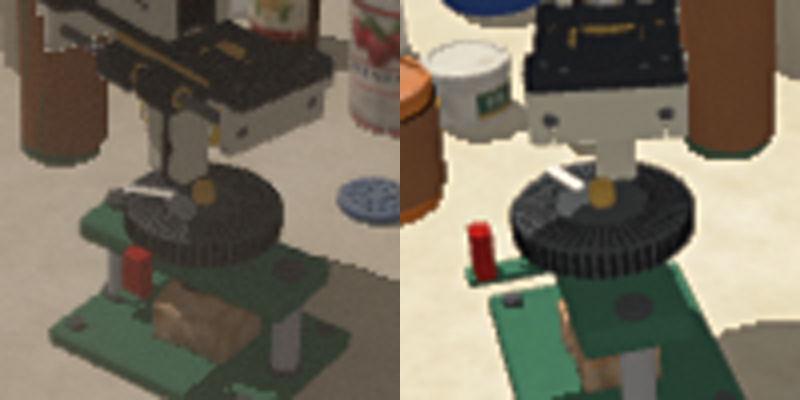

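```bash
python3 ang.py 6 151 170 126 188 .112
```

```text
side 0.048 deg past pointer -63.4
scene 0.051 deg past pointer -70.0
```

Request:
{"fn": "move_arm", "kwargs": {
  "commands": [
    [0,-0.6,-0.01,0,0,0,0],
    [0,-1.22,0.02,0,0,0,0],
    [0,-1.83,0.15,0,0,0,0],
    [0,-2.41,0.4,0,0,0,0],
    [0,-2.94,0.74,0,0,0,0],
    [0,-3.4,1.15,0,0,0,0],
    [0,-3.65,1.5,0,0,0,0],
    [0,-3.65,1.5,0,0,0,0]
  ]
}}

```text
clock: 12.8
tool_pos: [0.468, -0.1687, 0.1123]
orientation: [-180.0, -0.1, -17.8]
force: [1.8, 0.4, 6.1]
opening: 0.0005
```

```bash
python3 snap.py 7 scene side;python3 -c "
import cv2,numpy as np
a=cv2.imread('pics/scene7.png');b=cv2.imread('pics/side7.png');cv2.imwrite('pics/m7.png',cv2.resize(np.hstack([a,b]),(800,400)))"; python3 circ.py 126 5
```

```text
12.8 [ 0.468  -0.1687  0.1123] [1.85 0.43 6.08] [  2.9  10.1 -30.4   0.  -49.4  69.3]
scene offset 217 173
side offset 173 160
now 126.5 0.0353 0.11229327997154437
1 [-0.22  0.19]
2 [-0.37  0.47]
3 [-0.49  0.76]
4 [-0.59  1.05]
5 [-0.67  1.36]
6 [-0.72  1.67]
7 [-0.74  1.98]
8 [-0.73  2.3 ]
```

View pics/m7.png

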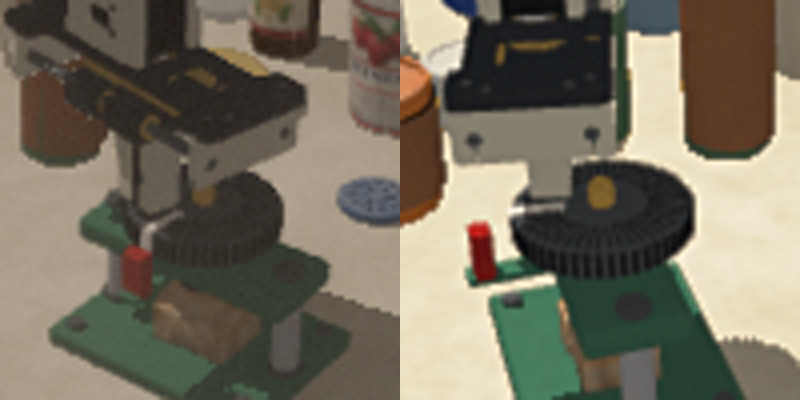

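Request:
{"fn": "move_arm", "kwargs": {
  "commands": [
    [0,-0.15,0.2,0,0,0,0],
    [0,-0.3,0.4,0,0,0,0],
    [0,-0.3,0.4,0,0,0,0],
    [0,-0.3,0.4,-1,0,0,0],
    [0,-0.3,0.4,-4,0,0,0],
    [0,-0.3,0.4,-9,0,0,0],
    [0,-0.3,0.4,-15,0,0,0],
    [0,-0.3,0.4,-20,0,0,0]
  ]
}}

```text
clock: 13.9
tool_pos: [0.4622, -0.1715, 0.3139]
orientation: [-180.0, 0.0, -17.8]
force: [1.3, -0.1, -1.3]
opening: 0.0005
```

```bash
python3 snap.py 8 scene side;python3 -c "
import cv2,numpy as np
a=cv2.imread('pics/scene8.png');b=cv2.imread('pics/side8.png');cv2.imwrite('pics/m8.png',cv2.resize(np.hstack([a,b]),(800,400)))"
```

```text
13.9 [ 0.4622 -0.1715  0.3139] [ 1.32 -0.11 -1.28] [  2.5   0.3 -13.2  -0.  -76.5  69.7]
scene offset 217 173
side offset 173 160
```

View pics/m8.png

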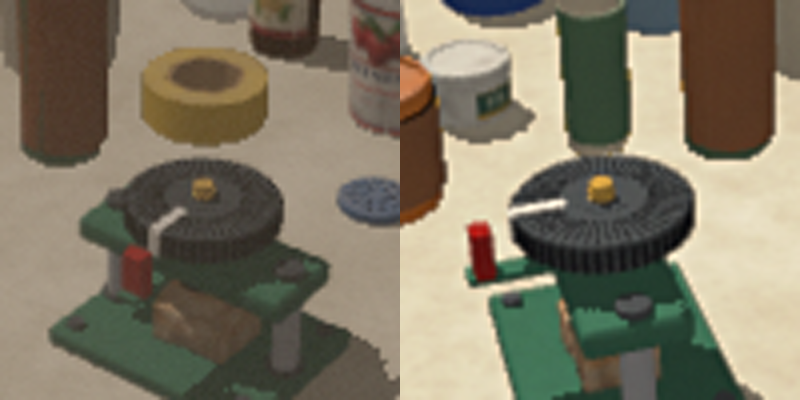

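```bash
python3 ang.py 8 112 214 154 226 .1155; python3 - <<'E'
from h import *
s=load('scene8');m=load('scene0')
d=np.abs(s['frame'].astype(int)-m['frame']).sum(2).astype(np.uint8)
cv2.imwrite('pics/full8.png',np.ascontiguousarray(s['frame'][:,:,::-1]))
E
```

```text
side 0.051 deg past pointer 2.9
scene 0.046 deg past pointer -5.0
```

View pics/full8.png

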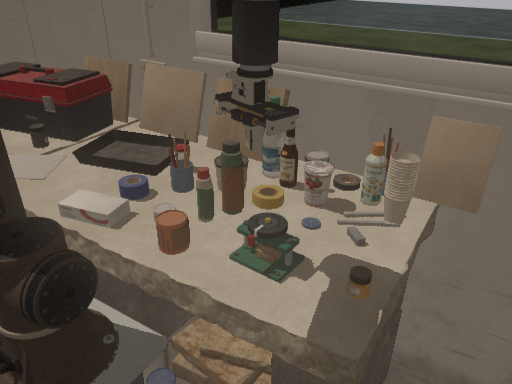

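```bash
python3 -c "
from plant import job
print(job.close_job())"
```

```text
the job is handed in; nothing more can be done
None
```

I turned the ring anticlockwise to the pointer and then two more full turns, and handed the job in at about 14 s on the robot's clock. I kept the fingers shut and pressed them on the ring's top with about 6–7 N, tracing a circle of 36 mm radius. The fingers slipped by roughly 8–10 % along the way. I checked the mark in the pictures and added a last short nudge of a few degrees before lifting off.

**Ring:** The mark reads within about 5° of the pointer, against the 20° allowed. The two cameras disagree slightly: the side view says +3° and the scene view −5°. The spindle stands visibly higher above the ring, which fits two full turns.

**Rest of the bench:** The stone still lies in the press. By eye, the scene picture shows the bystanders where they started, though I did not measure their positions or the stone's.

**Arm:** It finished with the tool at z = 0.31 m, clear of the press, with about 1–2 N on the force sensor, as in earlier free-air readings.

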